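Dress the display carousel and hold it facing the customers

TASK

Pick up the little eared figurine with a light grip (it is brittle), stand it gently in the empty cup of the display carousel and let go of it. Then turn the carousel anticlockwise, seen from above, until the figurine faces straight out over the ledge at the front of the stand, and finish while still holding the carousel there with the fingers, because its spring would turn it back. Leave the other goods on the table where they are.

Things in the scene. Friction and masses are not known exactly. Their poses are not given: they have to be found in the camera images.
- figurine: the only loose figurine: white brittle ceramic creature, about 90 g, 75 mm high, upright on the table. Foot 40 mm across, 8 mm high; body a plain cylinder 32 mm across from 8 to 50 mm up; ball head 28 mm across with two ears. Origin: centre of its underside, z up. It breaks if the fingers press it with over 60 N (both pads added: a 20 N grip gives 40), or if it hits the carousel with over 40 N
- stand: fixed black round base of the display carousel, 210 mm across, 22 mm high. Origin on the turning axis at table level, z up, x to the front: there a 70 mm wide, 12 mm high ledge sticks out to 200 mm from the axis, with an upright card holder 57 mm high at its end. The front looks away from the robot, within about 25 degrees of world x
- front (a point): middle of the ledge, on its top face, 170 mm straight in front of the turning axis, 12 mm above the table
- carousel: plywood turntable disc with white cups, 270 mm across, its top 47 mm above the table. Origin on its turning axis z, 32 mm above the table. Four places 56 mm wide, centres 85 mm from the axis, a quarter turn apart: three bear glued-on pieces (trophy, carton, pawn) up to 70 mm above the disc, the fourth is the empty cup. To face front it needs 1.4 to 2.0 rad anticlockwise (positive about z)
- bay (a point): centre of the floor of the empty cup on the carousel, 49 mm above the table, 85 mm from the axis. The cup is round, 48 mm across inside, 56 mm outside, its rim 8 mm above this floor. The point turns with the carousel
- post (a point): centre of the top of the carousel's upright round steel turning post: 14 mm across, 50 mm tall above the disc, top 97 mm above the table, 115 mm from the axis, 0.8 rad anticlockwise of the empty cup. Room for a gripper all round. About 3 N here turns the carousel; friction keeps it where it starts, but a weak spring (0.12 N m per rad) turns it back clockwise if let go near the front
- case_stack: bystander, to be left alone: stack of three black disc cases, 139 x 195 mm, 43 mm high. Origin at the centre of its underside
- tape_roll: bystander, to be left alone: roll of clear packing tape lying flat, 100 mm across, 48 mm high. Origin at the centre of its underside
- tumbler: bystander, to be left alone: steel drinking tumbler with a lid, 72 mm across, 165 mm high. Origin at the centre of its underside
- card_box: bystander, to be left alone: grey card box, 68 x 95 x 30 mm high. Origin at the centre of its underside
- loose_case: bystander, to be left alone: single disc case lying flat, 135 x 190 x 14 mm. Origin at the centre of its underside
- marker: bystander, to be left alone: marker pen lying flat, 135 mm long, 16 mm thick. Origin at the centre of its underside
Mind the look-alikes: they are no part of the job. Several things have the shape of the figurine; the one meant has the colours described above.

How it is judged:
On the way, in this order (a step that is already met when the one before it is completed fails the run):
1. the figurine stands in the empty cup, let go, the cup not yet at the front (horizontal distance between bay and figurine below 0.008 m and z of figurine in the frame of bay below 0.004 m and angle between figurine's own z axis and vertical below 0.15 rad and contact force between the fingers and figurine below 0.1 N and not (y of bay in the frame of stand between -0.011 and 0.011 m and x of bay in the frame of stand above 0.05 m)), for 0.3 s.
2. the carousel is turned so that the figurine faces the front (y of bay in the frame of stand between -0.011 and 0.011 m and x of bay in the frame of stand above 0.05 m), for 0.2 s.
At the end, for the whole second after the job is handed in: The figurine stands upright and untouched in its cup (within 8 mm of the centre, on the floor within 4 mm), the cup faces the front ledge within 11 mm sideways (about 7 degrees), and the fingers hold the still carousel (over 0.3 N of contact, under 0.1 rad/s) (all of step 2 and horizontal distance between bay and figurine below 0.008 m and z of figurine in the frame of bay below 0.004 m and angle between figurine's own z axis and vertical below 0.15 rad and contact force between the fingers and figurine below 0.1 N and contact force between the fingers and carousel above 0.3 N and angular speed of carousel below 0.1 rad/s); the arm keeps its last pose, push and grip.
It fails at once if the figurine is squeezed with more than 60 N by the fingers (both pads added) (contact force between the fingers and figurine above 60 N).
It fails at once if the figurine strikes the carousel with more than 40 N (contact force between figurine and carousel above 40 N).
It fails at once if the figurine is knocked over (tilted more than 60 degrees) (angle between figurine's own z axis and vertical above 1.05 rad).
It fails at once if another thing on the table is moved more than 30 mm (distance of any of case_stack, tape_roll, tumbler, card_box, loose_case, marker from where it was at the start of the episode above 0.03 m).
It also fails if it takes over 51 s, if anything falls off the work surface, if the arm or the gripper's body presses on something with over 40 N, if the wrist force passes 120 N, or if a joint passes its speed limit or range.

ROBOT

A 6-joint arm with a two-finger parallel gripper is mounted at the origin on the work surface. World frame = base frame: x ahead of the robot, y to its left, z up, the work surface at z = 0. Lengths are in m, angles in rad, forces in N, time in s.
With the tool pointing down it reaches from about 0.225 to 0.875 m from the base axis. Payload 3.4 kg.
Tool frame: the origin (TCP) lies between the finger pads; the fingertips stand 14 mm ahead of it and the grasp point (between the pads) lies 5 mm behind it; z points along the fingers, y is the direction in which the jaws open and shut (so a half turn about z gives the same grasp; the last joint's range is limited). The gripper opens to 85 mm and grips with 20 to 120 N. Pads are 22 mm wide; open, the fingers measure 114 mm over their backs; the gripper's body (76 mm by 85 mm) begins 54 mm behind the grasp point. The pads swing forward as they close: fully open they stand 13 mm farther back than shut.
Start: joints at [-1.279, 0.276, 1.505, -0, 1.361, -0.121], TCP at [0.231, -0.527, 0.245] pointing down, gripper open.
Joint ranges: [-2.89, 2.89], [-0.75, 2.08], [0.22, 2.7], [-1.18, 4.32], [0.11, 2.71], [-2.7, 2.7]. Speed limits (rad/s): [2.57, 2.57, 3.14, 3.14, 3.14, 3.14].

INTERFACE

Orientations are given as a unit quaternion [w, x, y, z].
In Python, from rig import manip, get_image, job gives the robot as it stands. The module is installed in compiled form; this text tells all that it offers.
- The arm moves only by the tool step_arm, never from a script. Its argument "moves" is one flat list of numbers, 5 for each row, row after row: the shift along the tool's x, y, z as a fraction of full scale, then the turn about the tool's z as a fraction of full scale, then the gripper's target within -1 to 1 (shut at 1, half-way at 0, fully open at -1). In form: [dx, dy, dz, twist, hand, dx, dy, dz, twist, hand, ...]. A call has 1 to 5 rows; each row is the pose to reach, as a shift and turn from the pose commanded when the call began, along the tool's axes at that moment, turning the shorter way round; what a row does not reach only later rows make up. Full scale, the value 1, is 500 mm for a shift and pi rad for a turn. A row lasts 1/10 s, in which the tool goes at most 50 mm and 8.59 degrees, less where a joint would pass 70% of its speed; a pose out of reach is approached as far as the arm can. A call with a number of a shift or a turn outside -1 to 1 is refused whole. A call with a gripper value outside its range is refused whole. The fingers move at their own pace and stop on an object; "force" is the grip in N (left out, the last holds). Time passes only in rows, so rows that repeat a pose let the fingers close. It gives the time, the measured TCP pose, the force and the opening at its end, in the units of the state.
- manip.get_state(): the state, without advancing time (a new reading comes with each control period).
- get_image(name): name is "scene" or "side" or "wrist"; returns a dict with "frame" (400x640x3 uint8, blue, green, red), "fx", "fy", "cx", "cy" (pixels), "k1" (the pictures are not rectified: a ray, as slopes to the right and down, at radius r is drawn at 1 + k1 r^2 times it, then the intrinsics apply), "rvec" (rotation vector, rad) and "tvec" (3), from world to camera coordinates, as OpenCV has them; the wrist camera has in their place "T_tool_cam" (4x4, takes a point from camera to tool coordinates, whose origin is the TCP and whose axes are the flange's). Camera axes: x right, y down, z forward; pixel columns grow to the right and rows downward; lengths in m; the calibration is good to about 2 mm. A picture is of the moment at which its call begins: read the wrist's pose just before it. There is no depth.
- job.sign_off(): hands the job in, once; it reports no verdict.
The state is a dict: "clock": time; "qpos": joint angles; "qd": joint speeds; "effort": joint torques, N m; "position": TCP position; "ee_rot": TCP orientation; "contact_force": force on the tool from outside, world axes, zero at the start; "moment": the same for the moment, N m; "width": finger opening in m.
Only numpy, scipy, OpenCV 4.12 (cv2) and the standard library are available. Lean on these libraries where they do the work, as an engineer would, in place of code of your own. Each camera call takes 0.05 s, during which the arm holds its last target. There are 200 camera calls.

## Working session

There is one attempt and no reset: what is moved stays moved. The work goes in short steps, Python scripts to look and compute and a tool call to move; the robot and the scene stay as the last step left them, time stands still between calls to the robot, and variables do not carry over. Pictures are saved under pics/ and viewed, about 8 in all and at most 12, crops included, and the job is handed in when it is done.

Besides the shell and the picture viewer there is one more tool, called after "Request:" as name(argument=value, ...) on one line, values as JSON. step_arm: Moves the arm, as the interface text tells. Its arguments: {"type":"object","properties":{"moves":{"type":"array","items":{"type":"number","minimum":-1,"maximum":1}},"force":{"type":"number"}},"required":["moves"]}

```bash
mkdir -p pics; cat > h.py <<'E'
import numpy as np, cv2, pickle
from rig import manip, get_image, job
from scipy.spatial.transform import Rotation as R
def grab(n,name):
    s=manip.get_state(); d=get_image(n); d['state']=s
    cv2.imwrite(f'pics/{name}.png',d['frame']); pickle.dump(d,open(f'pics/{name}.pkl','wb')); return d
def load(name): return pickle.load(open(f'pics/{name}.pkl','rb'))
def cam(d):
    if 'T_tool_cam' in d:
        s=d['state']; q=s['ee_rot']; T=np.eye(4); T[:3,:3]=R.from_quat([q[1],q[2],q[3],q[0]]).as_matrix(); T[:3,3]=s['position']
        T=T@np.array(d['T_tool_cam']); return T[:3,:3],T[:3,3]
    Rw=cv2.Rodrigues(np.array(d['rvec'],float))[0]; return Rw.T,-Rw.T@np.array(d['tvec'],float).ravel()
def ray(d,u,v):
    Rc,c=cam(d); K=np.array([[d['fx'],0,d['cx']],[0,d['fy'],d['cy']],[0,0,1.]])
    p=cv2.undistortPoints(np.array([[[u,v]]],float),K,np.array([d['k1'],0,0,0.]))[0,0]
    r=Rc@np.array([p[0],p[1],1]); return c,r/np.linalg.norm(r)
def atz(d,u,v,z):
    c,r=ray(d,u,v); return c+r*(z-c[2])/r[2]
def tri(*obs):
    A=np.zeros((3,3));b=np.zeros(3)
    for d,u,v in obs:
        c,r=ray(d,u,v); P=np.eye(3)-np.outer(r,r); A+=P;b+=P@c
    x=np.linalg.solve(A,b)
    return x,[np.linalg.norm((np.eye(3)-np.outer(ray(*o)[1],ray(*o)[1]))@(x-ray(*o)[0])) for o in obs]
def proj(d,X):
    Rc,c=cam(d); p=Rc.T@(np.array(X)-c); a=p[:2]/p[2]; a=a*(1+d['k1']*(a@a)); return d['fx']*a[0]+d['cx'],d['fy']*a[1]+d['cy']
E
python3 - <<'E'
from h import *
for n in('scene','side','wrist'):
    d=grab(n,n+'0'); print(n,np.round(cam(d)[1],3),d['fx'],d['k1'])
print(d['state'])
E
```

```text
scene [ 1.089 -0.424  1.093] 466.9351978613981 -0.05391329104058215
side [ 0.332 -0.931  0.795] 369.7902759599216 -0.031810233538637114
wrist [ 0.307 -0.494  0.373] 347.82382065545386 -0.06795076773900255
{'clock': 0.1, 'qpos': array([-1.27899778e+00,  2.76532609e-01,  1.50600476e+00,  2.58989584e-05,
        1.36072055e+00, -1.21007465e-01]), 'qd': array([-0.00083675, -0.00105745, -0.00382817, -0.00031157,  0.00145031,
        0.00045433]), 'effort': array([ 1.69464205e-03, -4.17700660e+01, -2.46405798e+01,  3.67054133e-05,
        5.85437694e-03, -3.66743393e-06]), 'position': array([ 0.23054739, -0.52626301,  0.24452642]), 'ee_rot': array([-8.30679739e-04,  9.78774632e-01,  2.04937861e-01, -5.84004357e-05]), 'contact_force': array([-0.28378212,  0.24267395, -0.36983034]), 'moment': array([ 0.04343602,  0.00734494, -0.0045173 ]), 'width': 0.08556292571274701}
```

View pics/scene0.png

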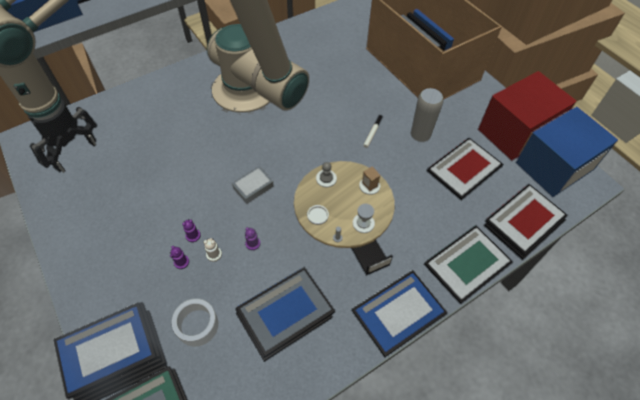

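View pics/side0.png

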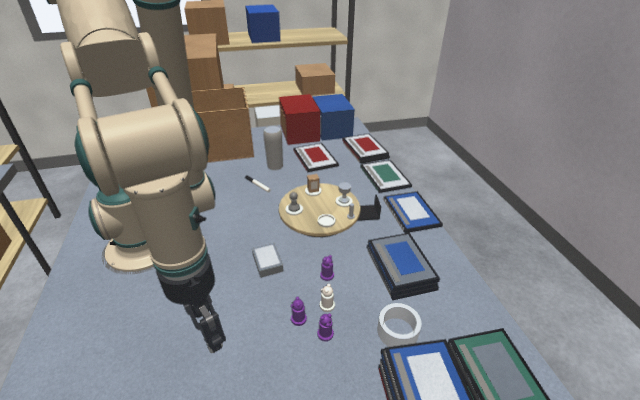

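The white figurine is at scene (211,249) and side (327,297). The purple look-alikes are at scene (191,230), (179,257) and (252,238), so only the white one fits the description. The empty cup is at scene (318,214) and the post at (338,234). Next I'll confirm these in enlarged crops.

```bash
python3 - <<'E'
from h import *
def crop(n,x,y,w,h,s): return cv2.resize(load(n)['frame'][y:y+h,x:x+w],None,fx=s,fy=s,interpolation=cv2.INTER_CUBIC)
a=crop('scene0',160,210,100,70,4);b=crop('scene0',290,155,110,125,4)
c=crop('side0',280,245,100,100,4);e=crop('side0',275,165,110,75,4)
im=np.zeros((600,800,3),np.uint8)
# left scene figurines(400x280) ; right top: side figurines
im[:280,:400]=a; im[:300,400:]=e[:300,:400]; im[280:600,:400]=c[80:400]; im[300:600,400:]=b[100:400,:400]
cv2.imwrite('pics/c1.png',im)
E
```

```text
(no output)
```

View pics/c1.png

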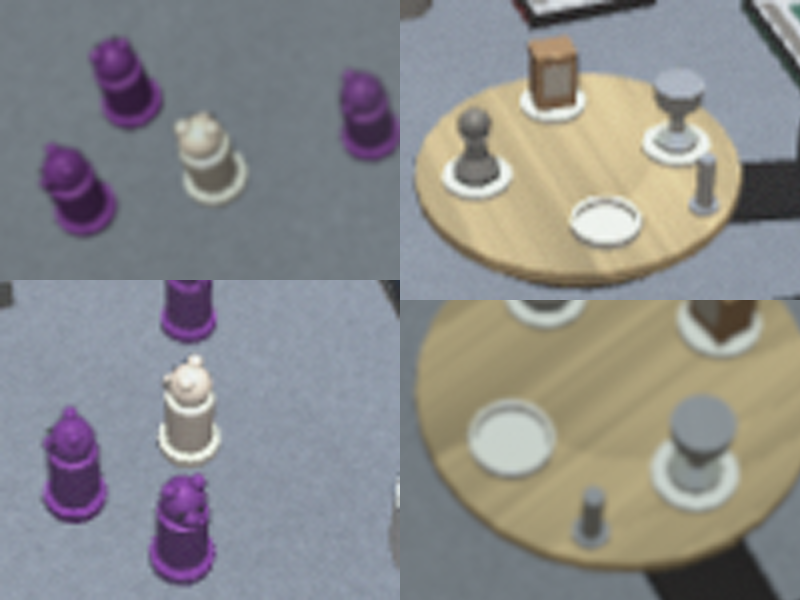

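```bash
python3 - <<'E'
from h import *
S=load('scene0');D=load('side0')
for n,a,b in [('head',(210.3,242.7),(327,291)),('foot',(213.5,255),(327.5,305.7)),('cup',(318,214.2),(326.5,220.2)),('post',(338.5,228.5),(351.7,205)),('trophycup',(364,222),(344.2,200.7))]:
    x,e=tri((S,*a),(D,*b)); print(n,np.round(x,4),np.round(e,4))
tr=atz(D,344.2,200.7,.057);pw=atz(D,294.5,208.7,.057);ca=atz(D,313.2,190.7,.057);cu=atz(D,326.5,220.2,.057)
print('axis',(tr+pw)/2,(ca+cu)/2)
# disc ellipse by colour in scene
f=S['frame'].astype(int); m=((f[...,2]-f[...,0]>35)).astype(np.uint8); m[:150]=0;m[255:]=0;m[:,:285]=0;m[:,400:]=0
for d,box in((S,(285,400,150,255)),(D,(270,370,175,240))):
    f=d['frame'].astype(int); m=((f[...,2]-f[...,0]>30)*255).astype(np.uint8); k=np.zeros_like(m); k[box[2]:box[3],box[0]:box[1]]=1; m*=k
    c=max(cv2.findContours(m,0,1)[0],key=cv2.contourArea); c=cv2.convexHull(c)[:,0]
    p=np.array([atz(d,*q,.047)[:2] for q in c.astype(float)]); A=np.c_[2*p,np.ones(len(p))]; s=np.linalg.lstsq(A,(p**2).sum(1),rcond=None)[0]
    print('disc',s[:2],np.sqrt(s[2]+s[:2]@s[:2]),len(p))
for X in [(380,255),(359,247)]: print(X, atz(S,*X,.012))
for x,y in [(190,230),(179,257),(252,238)]: print(atz(S,x,y,.04))
E
```

```text
head [ 0.4958 -0.3481  0.0551] [0.0021 0.0021]
foot [ 0.4984 -0.3514 -0.0027] [0.0006 0.0006]
cup [ 0.5669 -0.0741  0.0495] [0.0016 0.0016]
post [ 0.6491 -0.0677  0.0902] [0.0019 0.0019]
trophycup [0.6507 0.0133 0.0479] [0.0026 0.0026]
axis [ 0.56380693 -0.00307274  0.057     ] [ 0.56306255 -0.00316934  0.057     ]
disc [0.56793208 0.00808489] 0.13385311627182567 40
disc [0.56360331 0.01517314] 0.14485122075051343 27
(380, 255) [0.73493515 0.0077748  0.012     ]
(359, 247) [ 0.6871219  -0.02436059  0.012     ]
[ 0.42395166 -0.37374408  0.04      ]
[ 0.47989854 -0.42896354  0.04      ]
[ 0.53010698 -0.24981373  0.04      ]
```

Request:
step_arm(moves=[0.478,-0.044,0,-0.135,-1,0.478,-0.044,0,-0.135,-1,0.478,-0.044,0,-0.135,-1,0.478,-0.044,0,-0.135,-1,0.478,-0.044,0,-0.135,-1])

```text
clock: 0.65
position: [0.4428, -0.4089, 0.2451]
ee_rot: [-0.0, 0.914, 0.407, 0.0]
contact_force: [1.1, -0.6, -0.4]
width: 0.0856
```

Request:
step_arm(moves=[0,0,0,0,-1,0,0,0,0,-1])

```text
clock: 0.85
position: [0.4412, -0.41, 0.2448]
ee_rot: [-0.0, 0.913, 0.407, -0.0]
contact_force: [-0.8, -0.6, -0.2]
width: 0.0856
```

```bash
python3 - <<'E'
from h import *
d=grab('wrist','w1');s=d['state'];print(s['position'],s['ee_rot'],s['clock'],s['contact_force']);Rc,c=cam(d);print(c,Rc[:,2]);print(np.array(d['T_tool_cam']))
E
```

```text
[ 0.44123415 -0.40998081  0.24482597] [-3.58615239e-04  9.13241073e-01  4.07419171e-01 -4.83990262e-04] 0.85 [-0.78124955 -0.63985843 -0.21827979]
[ 0.49730627 -0.34979257  0.37321701] [-0.21109545 -0.23369224 -0.94911888]
[[ 2.51094115e-04 -9.49305545e-01 -3.14354767e-01  8.21699756e-02]
 [ 9.99999967e-01  2.57372017e-04  2.15343459e-05  1.38408402e-03]
 [ 6.04634463e-05 -3.14354762e-01  9.49305578e-01 -1.28441216e-01]
 [ 0.00000000e+00  0.00000000e+00  0.00000000e+00  1.00000000e+00]]
```

View pics/w1.png

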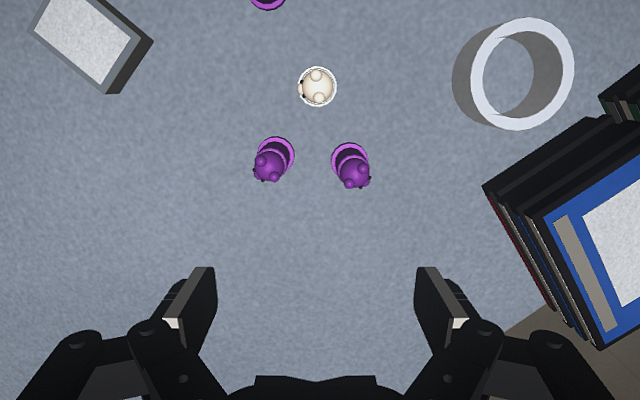

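The wrist view shows the white figurine at (317,87), seen almost from straight above. The two purple ones are nearest the gripper, at (270,160) and (352,168).

```bash
python3 - <<'E'
from h import *
d=load('w1'); f=d['frame'][60:115,285:350]; m=(f.min(2)>165).astype(np.uint8)
c=max(cv2.findContours(m,0,1)[0],key=cv2.contourArea); (x,y),r=cv2.minEnclosingCircle(c); print(x+285,y+60,r,cv2.boundingRect(c))
u,v=x+285,y+60
P=atz(d,u,v,.006); print(P, atz(d,u+r,v,.006)-P)
for q in [(276,153),(350,158)]: print(atz(d,*q,.006))
s=d['state'];q=s['ee_rot'];Rt=R.from_quat([q[1],q[2],q[3],q[0]]).as_matrix()
print('tool delta /0.5', Rt.T@(np.array([P[0],P[1],.034])-s['position'])/.5, np.degrees(np.arctan2(Rt[1,1],Rt[0,1])))
E
```

```text
316.5 86.12162208557129 20.423851013183594 (13, 6, 39, 41)
[ 0.49841514 -0.35003404  0.006     ] [ 0.01536427 -0.01374467  0.        ]
[ 0.42076861 -0.37205729  0.006     ]
[ 0.47597608 -0.42883993  0.006     ]
tool delta /0.5 [0.16586356 0.00545304 0.42154836] -41.9143806990352
```

Request:
step_arm(moves=[0.166,0.005,0,0,-1,0.166,0.005,0,0,-1,0.166,0.005,0.1,0,-1,0.166,0.005,0.2,0,-1,0.166,0.005,0.28,0,-1])

```text
clock: 1.4
position: [0.4963, -0.3511, 0.1032]
ee_rot: [-0.001, 0.914, 0.406, -0.001]
contact_force: [-0.8, -0.8, -1.6]
width: 0.0858
```

Request:
step_arm(moves=[0,0,0.06,0,-1,0,0,0.1,0,-1,0,0,0.14,0,-1,0,0,0.14,0,-1,0,0,0.14,0,-1])

```text
clock: 1.9
position: [0.4973, -0.3518, 0.0355]
ee_rot: [-0.0, 0.914, 0.406, -0.0]
contact_force: [-0.8, -1.2, -0.2]
width: 0.0854
```

```bash
python3 - <<'E'
from h import *
d=grab('wrist','w2');s=d['state'];print(s['position'],s['contact_force'],s['clock'])
print(proj(d,(.4984,-.350,.004)),proj(d,(.4984,-.350,.05)))
e=grab('side','s2')
im=np.zeros((400,800,3),np.uint8); im[:,:480]=d['frame'][:,80:560]; im[:,480:]=cv2.resize(e['frame'][230:350,275:371],(320,400)); cv2.imwrite('pics/c2.png',im)
E
```

```text
[ 0.49734711 -0.35177309  0.03545991] [-0.80917575 -1.2125404  -0.16887236] 1.9
(np.float64(311.61546504536835), np.float64(251.9037501467069)) (np.float64(310.43528890515785), np.float64(305.70015709658855))
```

View pics/c2.png

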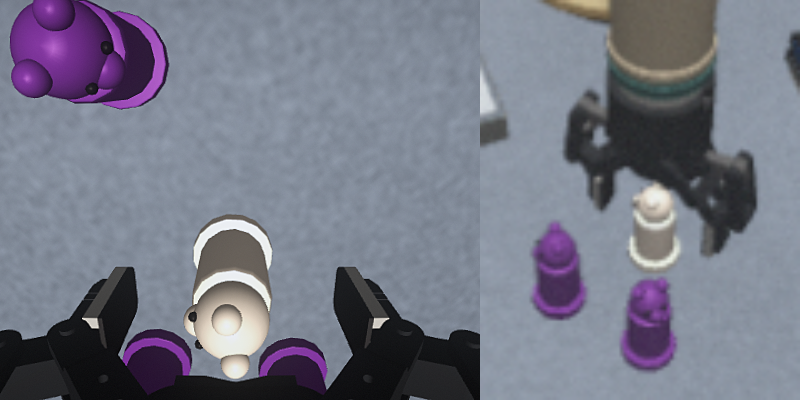

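The white figurine is centred between the open fingers, and the purple ones are clear. I'll close with 20 N.

Request:
step_arm(moves=[0,0,0,0,0,0,0,0,0,0.2,0,0,0,0,1,0,0,0,0,1,0,0,0,0,1], force=20)

```text
clock: 2.5
position: [0.4983, -0.3507, 0.0358]
ee_rot: [0.0, 0.914, 0.406, 0.0]
contact_force: [-1.1, 0.4, 4.0]
width: 0.0314
```

Request:
step_arm(moves=[0,0,0,0,1,0,0,0,0,1,0,0,0,0,1,0,0,0,0,1])

```text
clock: 2.9
position: [0.4983, -0.3507, 0.0358]
ee_rot: [0.0, 0.914, 0.406, 0.0]
contact_force: [-2.0, 0.7, 5.1]
width: 0.0314
```

Request:
step_arm(moves=[0,0,-0.03,0,1,0,0,-0.1,0,1,0,0,-0.2,0,1,0,0,-0.3,0,1,0,0,-0.36,0,1])

```text
clock: 3.4
position: [0.4993, -0.3516, 0.2191]
ee_rot: [0.002, 0.914, 0.406, 0.001]
contact_force: [0.3, 0.1, -0.8]
width: 0.0315
```

Request:
step_arm(moves=[0.06,-0.05,0,0,1,0.14,-0.11,0,0,1,0.22,-0.17,0,0,1,0.3,-0.23,0,0,1,0.34,-0.268,0,0,1])

```text
clock: 3.9
position: [0.5123, -0.1311, 0.2148]
ee_rot: [-0.001, 0.913, 0.407, 0.0]
contact_force: [0.0, -1.0, -0.7]
width: 0.0314
```

Request:
step_arm(moves=[0,0,0,0,1,0,0,0,0,1,0,0,0,0,1])

```text
clock: 4.2
position: [0.5128, -0.1357, 0.2151]
ee_rot: [0.0, 0.914, 0.406, -0.0]
contact_force: [0.1, -0.4, -0.8]
width: 0.0314
```

```bash
python3 - <<'E'
from h import *
d=grab('wrist','w3');s=d['state'];print(s['position'],s['ee_rot'],s['contact_force'],s['clock'],cam(d)[1]); grab('side','s3'); grab('scene','sc3')
E
```

```text
[ 0.51276866 -0.13573716  0.21505042] [ 3.66264616e-04  9.13824462e-01  4.06109205e-01 -1.79206020e-04] [ 0.08852045 -0.44037585 -0.76961411] 4.2 [ 0.56886538 -0.07556534  0.34343867]
```

View pics/w3.png

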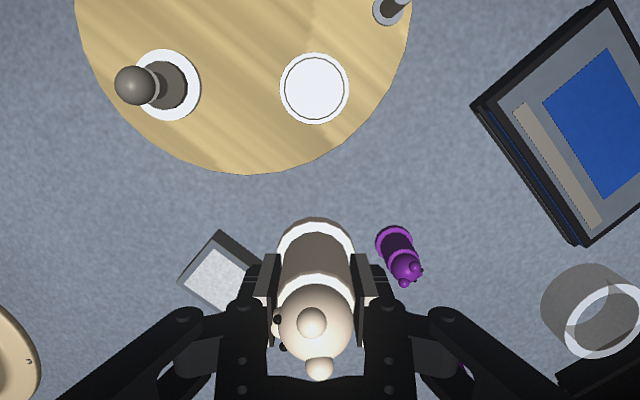

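The empty cup is at (314,88), the pawn cup at (165,85) and the post top at (390,8). The figurine is held straight between the pads, with its foot edge at rows 218–245.

```bash
python3 - <<'E'
from h import *
from scipy.optimize import least_squares
d=load('w3');f=d['frame'];s=d['state']
g=cv2.cvtColor(f,cv2.COLOR_BGR2HSV)
m=((g[...,1]<40)&(g[...,2]>190)).astype(np.uint8); n,l,st,ce=cv2.connectedComponentsWithStats(m)
for b in [(275,45,85,85)]:
    k=np.zeros_like(m); k[b[1]:b[1]+b[3],b[0]:b[0]+b[2]]=1; ct=max(cv2.findContours(m*k,0,1)[0],key=cv2.contourArea)
    P=np.array([atz(d,*q,.057)[:2] for q in ct[:,0].astype(float)]); A=np.c_[2*P,np.ones(len(P))]; q=np.linalg.lstsq(A,(P**2).sum(1),rcond=None)[0]; cup=q[:2]; print('cup',cup,'r',np.sqrt(q[2]+cup@cup))
f2=f.astype(int); m=((f2[...,2]-f2[...,0]>30)*255).astype(np.uint8); m[190:]=0; m[:,:60]=0; m[:,430:]=0
ct=max(cv2.findContours(m,0,1)[0],key=cv2.contourArea)[:,0]
ct=np.array([p for p in ct if p[1]>5 and p[1]==max(c[1] for c in ct if c[0]==p[0])]).astype(float)
P=np.array([atz(d,*q,.047)[:2] for q in ct])
r=least_squares(lambda x:np.hypot(*(P-x[:2]).T)-.135,[.566,.005],loss='soft_l1',f_scale=.001); r2=least_squares(lambda x:np.hypot(*(P-x[:2]).T)-x[2],[.566,.005,.135],loss='soft_l1',f_scale=.001)
ax=r.x; print('axis',ax,r2.x,'R cup',np.hypot(*(cup-ax)),'pawn cup',atz(d,165,85,.057)[:2]-ax)
# scene check of cup (undisturbed): 3-view
S=load('scene0');D=load('side0'); print(tri((S,318,214.2),(D,326.5,220.2),(d,314,88)))
print('post',atz(d,390,8,.097),tri((S,338.5,228.5),(D,351.7,205),(d,390,8)))
q=s['ee_rot'];Rt=R.from_quat([q[1],q[2],q[3],q[0]]).as_matrix()
for dz,rr in((.0358,.02),(.0278,.02)):
  for a in(0,90,180,270):
    X=s['position']+Rt@[rr*np.cos(np.radians(a)),rr*np.sin(np.radians(a)),dz]; print(dz,a,np.round(proj(d,X),1))
im=cv2.resize(f[200:400,230:400],None,fx=3,fy=3); cv2.imwrite('pics/c3.png',im)
E
```

```text
cup [ 0.56728778 -0.07611075] r 0.027114625330491814
axis [0.56741994 0.01011065] [0.56594461 0.00864488 0.13324777] R cup 0.08622150198596305 pawn cup [-0.08552222 -0.00387462]
(array([ 0.56725655, -0.07508385,  0.05043472]), [np.float64(0.0020427038567672065), np.float64(0.0013739148213468746), np.float64(0.0008090726456554682)])
post [ 0.63783836 -0.07130548  0.097     ] (array([ 0.6459308 , -0.06885439,  0.08874788]), [np.float64(0.003262971955214125), np.float64(0.0043109758191397516), np.float64(0.006018344438823532)])
0.0358 0 [312.4 215.9]
0.0358 90 [350.7 251.6]
0.0358 180 [312.5 284.8]
0.0358 270 [274.3 251.6]
0.0278 0 [312.2 221.8]
0.0278 90 [352.2 258.8]
0.0278 180 [312.4 293.1]
0.0278 270 [272.5 258.8]
```

View pics/c3.png

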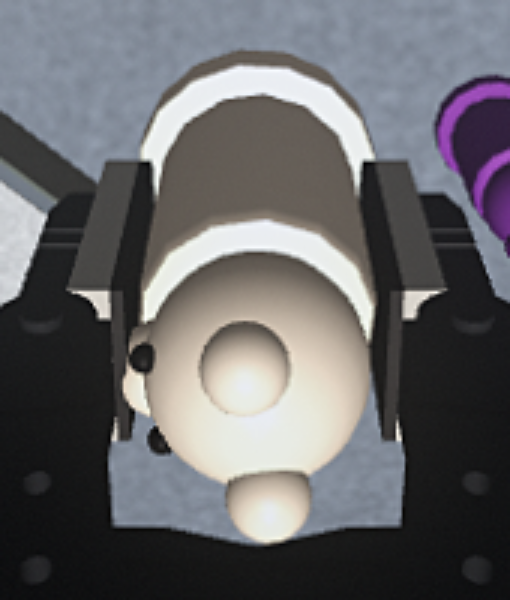

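Request:
step_arm(moves=[0.08,-0.001,0,0,1,0.162,-0.002,0,0,1,0.162,-0.002,0.1,0,1,0.162,-0.002,0.18,0,1,0.162,-0.002,0.22,0,1])

```text
clock: 4.85
position: [0.564, -0.074, 0.1016]
ee_rot: [-0.002, 0.914, 0.406, -0.002]
contact_force: [-1.2, -0.2, -0.3]
width: 0.0317
```

Request:
step_arm(moves=[0,0,0,0,1,0,0,0,0,1])

```text
clock: 5.05
position: [0.5666, -0.0748, 0.1055]
ee_rot: [0.0, 0.914, 0.406, 0.0]
contact_force: [0.7, -0.7, 0.1]
width: 0.0313
```

```bash
python3 - <<'E'
from h import *
d=grab('wrist','w4');s=d['state'];print(s['position'],s['contact_force'],s['clock']); e=grab('side','s4'); g=grab('scene','sc4')
c=lambda d,x,y,w,h:cv2.resize(d['frame'][y:y+h,x:x+w],(400,300),interpolation=cv2.INTER_CUBIC)
im=np.zeros((600,800,3),np.uint8);im[:300,:400]=c(d,200,160,240,180);im[:300,400:]=c(e,290,160,80,60);im[300:,:400]=c(g,285,180,80,60)
cv2.imwrite('pics/c4.png',im)
E
```

```text
[ 0.56663098 -0.07477981  0.10551229] [ 0.67064469 -0.72006396  0.06033337] 5.05
```

View pics/c4.png

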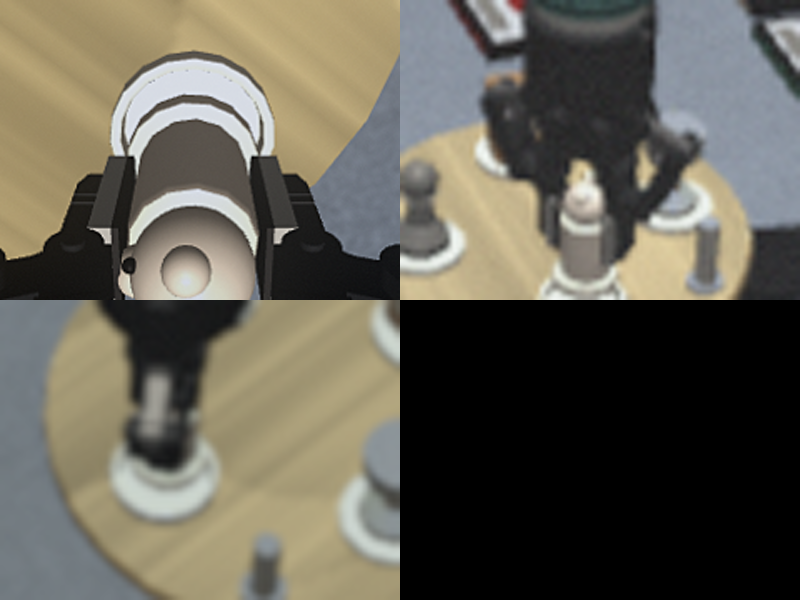

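Eight pictures viewed so far. The figurine hovers over the cup, about 1.5 mm off along the tool's +y. Next I'll work out the offset along the tool's x.

```bash
python3 - <<'E'
from h import *
d=load('w4');s=d['state'];q=s['ee_rot'];Rt=R.from_quat([q[1],q[2],q[3],q[0]]).as_matrix();p=s['position']
t=lambda u,v,z:(Rt.T@(atz(d,u,v,z)-p))*1000
X=lambda cx,cy:(200+cx*.6,160+cy*.6)
zf=p[2]-.0358
for n,c,z,r in [('foot bottom front',(196,96),zf,20),('foot top front',(196,104),zf+.008,20),('rim front',(192,62),.057,28),('rim base front',(192,52),.047,28),('rim L',(111,125),.055,0),('rim R',(275,125),.055,0),('foot L',(130,150),zf+.004,0),('foot R',(263,150),zf+.004,0)]:
    a=t(*X(*c),z); print(n,a[:2].round(1),'centre x',round(a[0]-r,1))
E
```

```text
foot bottom front [19.1  2.6] centre x -0.9
foot top front [19.7  2.6] centre x -0.3
rim front [25.9  1.4] centre x -2.1
rim base front [26.2  1.4] centre x -1.8
rim L [  3.  -25.8] centre x 3.0
rim R [ 3.  29.4] centre x 3.0
foot L [  2.9 -17.5] centre x 2.9
foot R [ 2.9 23.2] centre x 2.9
```

Request:
step_arm(moves=[-0.003,-0.002,0,0,1,-0.003,-0.002,0.01,0,1,-0.003,-0.002,0.02,0,1,-0.003,-0.002,0.028,0,1,-0.003,-0.002,0.034,0,1])

```text
clock: 5.7
position: [0.564, -0.0743, 0.0877]
ee_rot: [-0.0, 0.914, 0.406, -0.0]
contact_force: [0.4, -0.4, -0.9]
width: 0.0312
```

Request:
step_arm(moves=[0,0,0.001,0,1,0,0,0.002,0,1,0,0,0.003,0,1,0,0,0.004,0,1,0,0,0.005,0,1])

```text
clock: 6.2
position: [0.5644, -0.0744, 0.0859]
ee_rot: [0.0, 0.914, 0.406, 0.0]
contact_force: [0.2, -0.1, -0.9]
width: 0.0312
```

Request:
step_arm(moves=[0,0,0.001,0,1,0,0,0.001,0,1,0,0,0.002,0,1,0,0,0.002,0,1])

```text
clock: 6.6
position: [0.5644, -0.0744, 0.0849]
ee_rot: [0.0, 0.914, 0.406, 0.0]
contact_force: [-0.5, 0.3, -1.3]
width: 0.0315
```

Request:
step_arm(moves=[0,0,0.001,0,1,0,0,0.001,0,1,0,0,0.002,0,1,0,0,0.002,0,1])

```text
clock: 7.0
position: [0.5646, -0.0744, 0.0848]
ee_rot: [0.0, 0.914, 0.406, 0.0]
contact_force: [-2.3, 0.4, 6.7]
width: 0.0312
```

```bash
python3 - <<'E'
from h import *
d=grab('wrist','w5');s=d['state'];print(s['position'],s['contact_force'],s['clock']); e=grab('side','s5')
c=lambda d,x,y,w,h:cv2.resize(d['frame'][y:y+h,x:x+w],(400,300),interpolation=cv2.INTER_CUBIC)
cv2.imwrite('pics/c5.png',np.hstack([c(d,230,180,160,120),c(e,290,170,80,60)]))
E
```

```text
[ 0.56461096 -0.07441921  0.08478362] [-2.28569198  0.44241888  6.72698638] 7.0
```

View pics/c5.png

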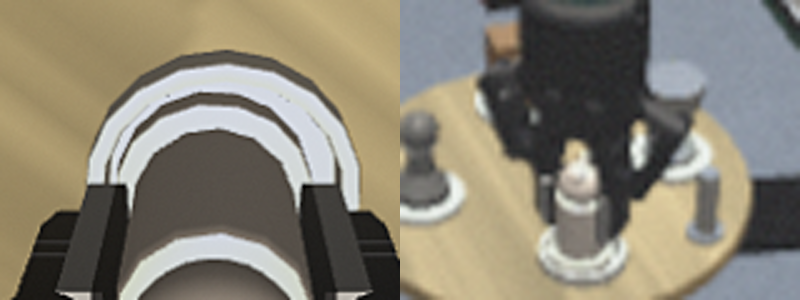

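The figurine stands on the cup floor: TCP z is 0.0848, as expected, with 6.7 N of contact. It is inside the rim, so I'll release it.

Request:
step_arm(moves=[0,0,0,0,0.1,0,0,0,0,0,0,0,0,0,-0.2,0,0,0,0,-0.5,0,0,0,0,-0.5])

```text
clock: 7.6
position: [0.5643, -0.0744, 0.0836]
ee_rot: [-0.0, 0.914, 0.406, -0.0]
contact_force: [-1.2, 0.5, -0.0]
width: 0.0641
```

Request:
step_arm(moves=[0,0,-0.02,0,-0.5,0,0,-0.08,0,-0.5,0,0,-0.16,0,-0.5,0,0,-0.24,0,-0.5,0,0,-0.3,0,-0.5])

```text
clock: 8.1
position: [0.565, -0.0745, 0.2373]
ee_rot: [0.001, 0.914, 0.406, 0.001]
contact_force: [-0.7, -0.5, 0.5]
width: 0.0638
```

Request:
step_arm(moves=[0,0,0,0,-0.5,0,0,0,0,-0.5,0,0,0,0,-0.5])

```text
clock: 8.4
position: [0.5635, -0.0742, 0.2328]
ee_rot: [-0.001, 0.914, 0.406, -0.001]
contact_force: [0.1, -0.5, 0.4]
width: 0.0637
```

```bash
python3 - <<'E'
from h import *
d=grab('wrist','w6');s=d['state'];print(s['position'],s['ee_rot'],s['contact_force'],s['clock'],s['qpos'],cam(d)[1]); e=grab('side','s6');g=grab('scene','sc6')
im=np.zeros((600,800,3),np.uint8); im[:400,:640]=d['frame']
c=lambda d,x,y,w,h,W,H:cv2.resize(d['frame'][y:y+h,x:x+w],(W,H),interpolation=cv2.INTER_CUBIC)
im[300:600,:400]=c(e,275,160,120,90,400,300); im[300:600,400:]=c(g,285,155,120,90,400,300)
cv2.imwrite('pics/c6.png',im)
E
```

```text
[ 0.56347259 -0.0741707   0.2328429 ] [-6.32351140e-04  9.13721062e-01  4.06340558e-01 -8.78544457e-04] [ 0.1206281  -0.4756182   0.42733148] 8.4 [-2.53231680e-01  2.74216923e-01  1.53877306e+00 -1.06507483e-04
  1.33076511e+00  4.80698572e-01] [ 0.61980756 -0.01413318  0.3611933 ]
```

View pics/c6.png

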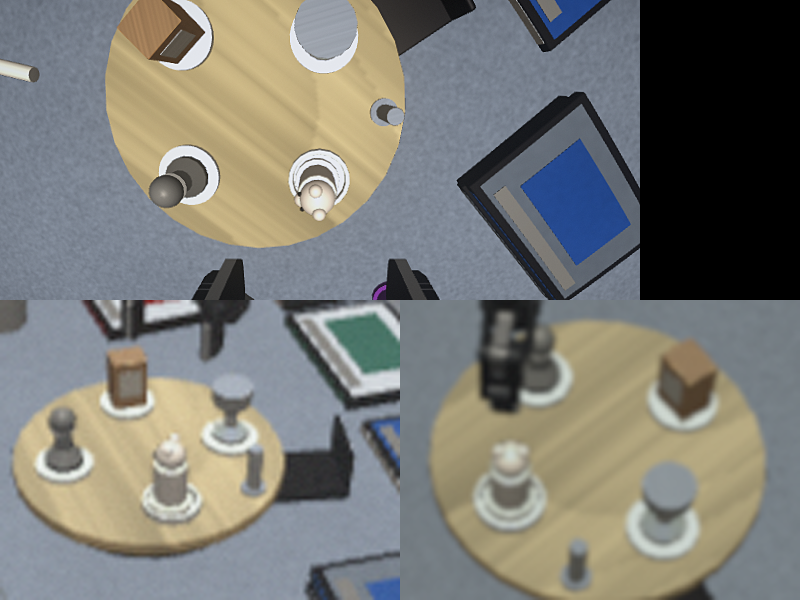

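The figurine stands upright in its cup. Ten pictures viewed. Next I'll measure the axis, the post and the ledge direction, with the views rectified onto the ledge plane.

```bash
python3 - <<'E'
from h import *
from scipy.optimize import least_squares
d=load('w6');S=load('sc6');D=load('s6')
P={n:atz(d,*uv,.057)[:2] for n,uv in dict(trophy=(324,39),pawn=(189,174),fig=(319,180),carton=(181,36)).items()}; print({k:v.round(4) for k,v in P.items()})
print('axis cups',(P['trophy']+P['pawn'])/2,(P['fig']+P['carton'])/2)
f=d['frame'].astype(int); m=((f[...,2]-f[...,0]>30)*255).astype(np.uint8); m[255:]=0;m[:,:80]=0;m[:,420:]=0
h=cv2.convexHull(max(cv2.findContours(m,0,1)[0],key=cv2.contourArea))[:,0].astype(float); h=h[(h[:,1]>45)]
Q=np.array([atz(d,*q,.047)[:2] for q in h]); r=least_squares(lambda x:np.hypot(*(Q-x[:2]).T)-x[2],[.566,.005,.135],loss='soft_l1',f_scale=.001); print('axis disc',r.x)
print('post top wrist',atz(d,395,116,.097),'base',atz(d,380.5,111.5,.047), 'tri',tri((S,338.5,228.5),(D,351.7,205),(d,395,116)))
out=[]
for e in(d,S,D):
    xs=np.linspace(.64,.80,320);ys=np.linspace(.10,-.12,440)   # rows x up, cols y left
    mp=np.array([[proj(e,(x,y,.012)) for y in ys[::4]] for x in xs[::-1][::4]]).astype(np.float32); mp=cv2.resize(mp,(260,190))
    out.append(cv2.resize(cv2.remap(e['frame'],mp[...,0],mp[...,1],1),(266,194)))
cv2.imwrite('pics/c7.png',cv2.resize(np.hstack(out),None,fx=1,fy=1))
E
```

```text
{'trophy': array([0.6496, 0.009 ]), 'pawn': array([0.4841, 0.0071]), 'fig': array([ 0.5678, -0.0762]), 'carton': array([0.5655, 0.0898])}
axis cups [0.56682791 0.00805991] [0.56664988 0.00682242]
axis disc [0.56576019 0.0088043  0.13344197]
post top wrist [ 0.64969231 -0.06912146  0.097     ] base [ 0.64815492 -0.0679173   0.047     ] tri (array([ 0.64958382, -0.06924695,  0.0918308 ]), [np.float64(0.0024827269222423365), np.float64(0.0018035433829044184), np.float64(0.0011452411550490513)])
```

View pics/c7.png

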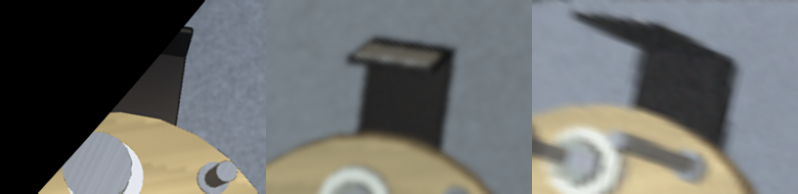

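Request:
step_arm(moves=[0.08,0.075,0,0,0.1,0.121,0.115,0,0,0.1,0.121,0.115,0.08,0,0.1,0.121,0.115,0.16,0,0.1,0.121,0.115,0.2,0,0.1])

```text
clock: 9.05
position: [0.6452, -0.0674, 0.1287]
ee_rot: [-0.002, 0.914, 0.406, -0.003]
contact_force: [-0.2, -0.2, -0.5]
width: 0.038
```

Request:
step_arm(moves=[0,0,0.01,0,0.1,0,0,0.01,0,0.1])

```text
clock: 9.25
position: [0.6471, -0.0679, 0.1275]
ee_rot: [-0.001, 0.914, 0.406, -0.001]
contact_force: [0.7, 0.2, 0.4]
width: 0.0386
```

```bash
python3 - <<'E'
from h import *
d=grab('wrist','w8');s=d['state'];print(s['position'],s['contact_force'],s['width'],s['clock']); e=grab('side','s8'); print(proj(d,(.6476,-.068,.097)),proj(d,(.6476,-.068,.047)))
im=np.hstack([cv2.resize(d['frame'][180:400,160:480],(480,330)),cv2.resize(e['frame'][160:226,300:364],(320,330),interpolation=cv2.INTER_CUBIC)])
cv2.imwrite('pics/c8.png',im)
E
```

```text
[ 0.64706979 -0.06791443  0.12754427] [0.7021851  0.19500118 0.40582308] 0.03857925864052555 9.25
(np.float64(313.3996616974227), np.float64(255.71844553903318)) (np.float64(313.9348061255442), np.float64(219.76070718506963))
```

View pics/c8.png

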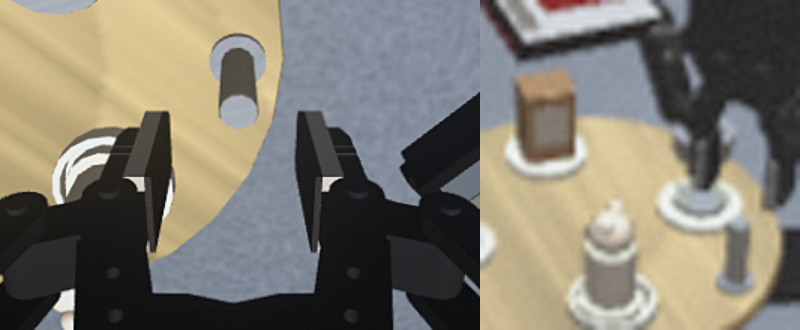

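Post top is at (319,253), centred between the pads and within 2 mm of the prediction. I'll go down and grip it.

Request:
step_arm(moves=[0.002,0.002,0.04,0,0.1,0.002,0.002,0.07,0,0.1,0.002,0.002,0.094,0,0.1,0.002,0.002,0.094,0,0.1,0.002,0.002,0.094,0,0.1])

```text
clock: 9.85
position: [0.6495, -0.0681, 0.0827]
ee_rot: [0.0, 0.914, 0.406, 0.001]
contact_force: [0.4, 0.7, 0.1]
width: 0.0382
```

Request:
step_arm(moves=[0,0,0,0,1,0,0,0,0,1,0,0,0,0,1,0,0,0,0,1,0,0,0,0,1], force=40)

```text
clock: 10.35
position: [0.6494, -0.0679, 0.083]
ee_rot: [0.0, 0.914, 0.406, 0.001]
contact_force: [-1.3, 0.7, 6.1]
width: 0.0128
```

```bash
python3 - <<'E'
from h import *
s=manip.get_state();q=s['ee_rot'];Rt=R.from_quat([q[1],q[2],q[3],q[0]]).as_matrix();p=s['position'];print(p,s['contact_force'],s['width'],s['qpos'])
for A in ((.5646,.009),(.5666,.0074)):
    A=np.array(A); v=p[:2]-A; print('r',np.hypot(*v),np.degrees(np.arctan2(v[1],v[0])))
A=np.array((.565,.0085));v=p[:2]-A
for g in range(0,92,9):
    c,sn=np.cos(np.radians(g)),np.sin(np.radians(g)); w=A+[c*v[0]-sn*v[1],sn*v[0]+c*v[1]]
    print(g,w.round(4),'tool/.5',(Rt.T@np.r_[w-p[:2],0]/.5).round(4)[:2],'twist',round(-g/180,4))
E
```

```text
[ 0.64943522 -0.06787295  0.08301982] [-1.32536395  0.68808505  6.05627616] 0.012794838275519659 [-2.10694199e-01  5.08946351e-01  1.55680760e+00  1.62559000e-04
  1.07421582e+00  5.23204628e-01]
r 0.1144834703439284 -42.18111780491814
r 0.11192716677564424 -42.261645881077285
0 [ 0.6494 -0.0679] tool/.5 [ 0. -0.] twist 0.0
9 [ 0.6603 -0.0537] tool/.5 [ 0.0356 -0.0028] twist -0.05
18 [ 0.6689 -0.038 ] tool/.5 [ 0.0704 -0.0111] twist -0.1
27 [ 0.6749 -0.0212] tool/.5 [ 0.1034 -0.0247] twist -0.15
36 [ 0.6782 -0.0037] tool/.5 [ 0.1339 -0.0433] twist -0.2
45 [0.6787 0.0142] tool/.5 [ 0.1611 -0.0665] twist -0.25
54 [0.6764 0.0319] tool/.5 [ 0.1843 -0.0936] twist -0.3
63 [0.6714 0.0491] tool/.5 [ 0.203  -0.1241] twist -0.35
72 [0.6637 0.0652] tool/.5 [ 0.2168 -0.1571] twist -0.4
81 [0.6536 0.0799] tool/.5 [ 0.2252 -0.1918] twist -0.45
90 [0.6414 0.0929] tool/.5 [ 0.228  -0.2274] twist -0.5
```

Request:
step_arm(moves=[0.0079,-0.0001,0,-0.011,1,0.0198,-0.0009,0,-0.028,1,0.0356,-0.0028,0,-0.05,1,0.053,-0.0063,0,-0.075,1,0.0704,-0.0111,0,-0.1,1])

```text
clock: 10.85
position: [0.6686, -0.0381, 0.083]
ee_rot: [0.0, 0.838, 0.545, 0.0]
contact_force: [-3.2, -0.2, 6.0]
width: 0.0126
```

Request:
step_arm(moves=[0.0178,-0.0007,0,-0.025,1,0.0356,-0.0028,0,-0.05,1,0.053,-0.0063,0,-0.075,1,0.0704,-0.0111,0,-0.1,1,0.0869,-0.0173,0,-0.125,1])

```text
clock: 11.35
position: [0.6785, 0.005, 0.083]
ee_rot: [0.001, 0.716, 0.699, 0.0]
contact_force: [-0.8, -0.6, 6.1]
width: 0.0124
```

Request:
step_arm(moves=[0.0178,-0.0007,0,-0.025,1,0.0356,-0.0028,0,-0.05,1,0.053,-0.0063,0,-0.075,1,0.0704,-0.0111,0,-0.1,1,0.0869,-0.0173,0,-0.125,1])

```text
clock: 11.85
position: [0.6715, 0.0485, 0.083]
ee_rot: [0.001, 0.566, 0.825, 0.0]
contact_force: [-1.8, -1.0, 4.9]
width: 0.0125
```

```bash
python3 - <<'E'
from h import *
s=manip.get_state();p=s['position'];q=s['ee_rot'];print(p,s['contact_force'],s['moment'],s['width'],s['clock'],s['qpos'],np.degrees(2*np.arctan2(q[2],q[1]))-90)
v=p[:2]-[.565,.0085];print(np.hypot(*v),np.degrees(np.arctan2(v[1],v[0])))
E
```

```text
[0.67145265 0.04853902 0.08301882] [-1.77919568 -1.03954605  4.91632571] [-0.17028525  0.19939898 -0.2422065 ] 0.012488173948784818 11.85 [-3.05819634e-02  5.35060157e-01  1.50692294e+00 -1.13009016e-03
  1.09738324e+00 -3.98535518e-01] 21.111642590358656
0.11373341565626899 20.612309610246143
```

Request:
step_arm(moves=[0.0178,-0.0007,0,-0.025,1,0.0356,-0.0028,0,-0.05,1,0.053,-0.0063,0,-0.075,1,0.063,-0.009,0,-0.09,1,0.067,-0.0102,0,-0.0956,1])

```text
clock: 12.35
position: [0.6549, 0.0785, 0.083]
ee_rot: [0.001, 0.437, 0.9, 0.001]
contact_force: [0.7, 0.0, 6.1]
width: 0.0124
```

Request:
step_arm(moves=[0,0,0,0,1,0,0,0,0,1,0,0,0,0,1])

```text
clock: 12.65
position: [0.6551, 0.0783, 0.083]
ee_rot: [0.001, 0.438, 0.899, 0.001]
contact_force: [-0.1, 1.1, 6.6]
width: 0.0131
```

```bash
python3 - <<'E'
from h import *
s=manip.get_state();p=s['position'];print(p,s['contact_force'],s['width'],s['clock'])
v=p[:2]-[.565,.0085];print(np.hypot(*v),np.degrees(np.arctan2(v[1],v[0])))
S=grab('scene','sc9');D=grab('side','s9');W=grab('wrist','w9')
# where cup, ledge would be seen
out=[]
for e,z in((S,.012),(D,.012),(S,.057),(D,.057)):
    xs=np.linspace(.54,.78,80);ys=np.linspace(.10,-.12,73)
    mp=np.array([[proj(e,(x,y,z)) for y in ys] for x in xs[::-1]]).astype(np.float32); mp=cv2.resize(mp,(396,300) if 0 else (365,300))
    out.append(cv2.remap(e['frame'],mp[...,0],mp[...,1],1))
cv2.imwrite('pics/c9.png',np.vstack([np.hstack(out[:2]),np.hstack(out[2:])]))
E
```

```text
[0.6550947  0.07832063 0.08303105] [-0.06858155  1.10786666  6.61149151] 0.013051002778863561 12.65
0.11398234849197844 37.774587960037564
```

Picture limit reached; I'll check by numbers instead.

```bash
python3 - <<'E'
from h import *
from scipy.optimize import least_squares
def rect(e,z,xs,ys):
    mp=np.array([[proj(e,(x,y,z)) for y in ys] for x in xs]).astype(np.float32); return cv2.remap(e['frame'],mp[...,0],mp[...,1],1)
for n in('sc9','s9','w9','sc6','s6'):
    e=load(n); xs=np.arange(.705,.745,.002);ys=np.arange(.09,-.12,-.001)
    I=rect(e,.012,xs,ys).max(2); L=[]
    for x,r in zip(xs,I):
        k=np.where(r<60)[0]
        if len(k)>20: L.append((x,ys[k[0]],ys[k[-1]],len(k)))
    L=np.array(L)
    if len(L): 
        ok=abs(L[:,1]-L[:,2]-.070)<.012; print(n,'ledge n',ok.sum()); 
        if ok.sum()>3:
            Lk=L[ok]; mid=(Lk[:,1]+Lk[:,2])/2; c=np.polyfit(Lk[:,0],mid,1); print('  mid(.72)=',np.polyval(c,.72),'slope deg',np.degrees(np.arctan(c[0])),'width',(Lk[:,1]-Lk[:,2]).mean())
        else: print(L[::4].round(3))
    if n in('sc9','s9','w9'):
        f=e['frame']; hsv=cv2.cvtColor(f,cv2.COLOR_BGR2HSV); u,v=np.array(proj(e,(.648,-.004,.055))).astype(int)
        m=((hsv[...,1]<45)&(hsv[...,2]>165)).astype(np.uint8); kk=np.zeros_like(m); w=60 if n=='w9' else 25; kk[max(v-w,0):v+w,max(u-w,0):u+w]=1; m*=kk
        cs=cv2.findContours(m,0,1)[0]; print('  exp px',u,v,[(int(cv2.contourArea(c)),cv2.boundingRect(c)) for c in cs if cv2.contourArea(c)>15])
E
```

```text
sc9 ledge n 21
  mid(.72)= -0.014557359307359435 slope deg -8.020689795528353 width 0.06728571428571437
  exp px 358 223 [(101, (347, 218, 23, 16)), (49, (353, 207, 11, 9))]
s9 ledge n 18
  mid(.72)= -0.025425524595803335 slope deg -5.687174846456841 width 0.07055555555555564
  exp px 344 201 [(24, (319, 216, 12, 10)), (51, (337, 199, 17, 9)), (61, (340, 185, 11, 11)), (31, (319, 185, 7, 10))]
w9 ledge n 0
[[ 7.05e-01  6.80e-02 -1.19e-01  1.30e+02]
 [ 7.13e-01  6.20e-02 -1.19e-01  1.38e+02]
 [ 7.21e-01  5.80e-02 -1.19e-01  1.78e+02]
 [ 7.29e-01  5.50e-02 -1.19e-01  1.75e+02]
 [ 7.37e-01  5.70e-02 -1.19e-01  1.77e+02]
 [ 7.45e-01  7.10e-02 -1.19e-01  1.91e+02]]
  exp px 212 349 []
sc6 ledge n 21
  mid(.72)= -0.014557359307359435 slope deg -8.020689795528353 width 0.06728571428571437
s6 ledge n 18
  mid(.72)= -0.025474114207086444 slope deg -5.145110696302502 width 0.07027777777777783
```

```bash
python3 - <<'E'
from h import *
from scipy.optimize import least_squares
for n,b in(('sc9',(345,214,27,22)),('s9',(334,194,23,16))):
    e=load(n); hsv=cv2.cvtColor(e['frame'],cv2.COLOR_BGR2HSV); m=((hsv[...,1]<45)&(hsv[...,2]>165)).astype(np.uint8)
    k=np.zeros_like(m);k[b[1]:b[1]+b[3],b[0]:b[0]+b[2]]=1
    c=max(cv2.findContours(m*k,0,1)[0],key=cv2.contourArea); h=cv2.convexHull(c)[:,0].astype(float); h=h[h[:,1]>np.median(h[:,1])-2]
    P=np.array([atz(e,*q,.057)[:2] for q in h]); r=least_squares(lambda x:np.hypot(*(P-x).T)-.0275,[.647,-.003],loss='soft_l1',f_scale=.001); print(n,'cup',r.x,'rms',np.sqrt(np.mean(r.fun**2)))
    # figurine head px (white blob above)
for n,a in(('sc6',(318,214.2)),): pass
print('side0/scene0 cup by same planes', atz(load('scene0'),318,214.2,.057), atz(load('side0'),326.5,220.2,.057))
# figurine head blobs
S,D=load('sc9'),load('s9'); print(tri((S,358,211),(D,345.5,190)))
E
```

```text
sc9 cup [ 0.64854988 -0.00435233] rms 0.0005947060962197842
s9 cup [ 0.64680638 -0.01097754] rms 0.0003049057084043478
side0/scene0 cup by same planes [ 0.56932481 -0.07532644  0.057     ] [ 0.56528362 -0.08461125  0.057     ]
(array([ 0.64450862, -0.0079812 ,  0.10921449]), [np.float64(0.00432526206673785), np.float64(0.004325262066737864)])
```

```bash
python3 - <<'E'
from h import *
s=manip.get_state();print(s['clock'],s['width'],np.abs(s['qd']).max()); print(job.sign_off())
E
```

```text
12.8 0.012754170475662225 0.0010270079348107773
the job is handed in; nothing more can be done
None
```

The job is handed in at 12.8 s; no verdict came back. I gripped the white figurine with 20 N and stood it on the cup floor, where it touched down at about 7 N. After letting go, I turned the carousel about 80° anticlockwise by its post. The fingers still hold the post, set to 40 N and 12.8 mm apart.

**Last checks**
- **Facing the front:** the scene camera puts the cup within 1 mm of the ledge's centre line, and the arm's own position puts it within about 1° (1–2 mm).
- **Disagreement:** the side camera shows the cup 5–7 mm to one side. That is still inside the 11 mm limit. I trusted the scene camera because the side view read about 10 mm off in y all along.
- **Figurine:** it stood upright in its cup in the pictures after release. After the turn I could only check by numbers, because all 12 pictures were used. Its head measured 109 mm above the table, against about 111 mm expected.
- **Stillness and bystanders:** the arm was at rest at hand-in. I felt no contact with the other goods, but I did not re-measure where they are.

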